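# Latch the red scouring-pad tub before it goes back on the rack

## Task

Fasten the lid of the red tub: swing its wire hook over the keeper on the lid so that the bar lies behind the keeper's lip, then press the lever all the way down so that the latch pulls the lid tight and stays shut. The teal tub is still being filled: leave its latch alone.

Things in the scene. Friction and masses are not known exactly. Their poses are not given: they have to be found in the camera images.
- red_tub: Red plastic tub, 200 x 200 x 160 mm high, white-rimmed lid, fixed to the counter. Origin: centre of its underside, z up, -x its front with the latch, roughly towards the robot. Offsets in the other entries are in this frame (x, z in mm; the latch is at y = 0). The teal tub is the same in another colour, its latch open too; they may stand either way round.
- red_keeper (a point): Middle of the top of the keeper's lip, on the red lid: at z 172 with the lid shut, 180 now, as a soft black gasket holds the lid's front 8 mm up (its hinge is on the far rim). The keeper is a steel tongue 30 mm wide (y) jutting from the lid's front edge, x -100 to -125, with a lip 5 mm thick (x -125 to -120) and 4 mm high along its front end.
- red_tab (a point): Centre of the blue tab on the red hook's top: 24 mm wide (y), 10 thick, 32 long, 20 mm beyond the bar's axis, in line with the arms. The hook now leans 10 to 16 degrees back (-x) on its stop. Push or pinch the tab some 45 degrees towards the tub: past upright it falls by its own weight, the bar clears the lip by 2 to 5 mm and drops behind it; this point is then near x -95, z 195.
- red_bar (a point): Middle of the hook's cross bar, a steel rod 8 mm in diameter, 42 mm long (y), 93.5 mm from the hook's pivots. Behind the lip, on the tongue, its axis lies at x -116 to -104. The hook's two arms, 8 mm thick, stand 21 mm either side of the middle.
- red_pad (a point): On the upper face of the red lever's yellow press pad, 85 mm from its pin; the pad is 44 mm wide (y), 45 long (60 to 105 mm from the pin), 9 thick. It now slopes up towards the robot at 40 to 46 degrees, outer end near z 180; fully down it slopes down at 40 degrees, this point near x -208, z 54. Pressed straight down at x -200 to about z 60 it goes all the way, under 10 N up to a hard stop.
- red_lever (a joint): Red lever's angle, rad: 0 fully up, 1.50 fully down on its stop. It turns about a level pin at x -140, z 105 and stays where it is left; over centre near the end it snaps to its stop. The hook's lower ends turn freely on it, 22 mm from the pin (at x -162, z 105 with the lever up). Unless the hook is over the keeper first it goes down with the lever.
- teal_tab (a point): The same tab point on the teal tub's hook. Leave it.
- teal_pad (a point): The same press-pad point on the teal tub's lever. Leave it.

How it is judged:
By the outcome, as a careful person would: the job done as asked, in the order asked, and still so for the second after the job is handed in, with the robot touching nothing.
It also fails if it takes over 35 s, if anything falls off the work surface, if the arm or the gripper's body presses on something with over 40 N, if the wrist force passes 120 N, or if a joint passes its speed limit or range.

## Robot

A 7-joint arm with a two-finger parallel gripper is mounted at the origin on the work surface. World frame = base frame: x ahead of the robot, y to its left, z up, the work surface at z = 0. Lengths are in m, angles in rad, forces in N, time in s.
With the tool pointing down it reaches from about 0.4 to 0.9 m from the base axis. Payload 5.6 kg.
Tool frame: the origin (TCP) lies between the finger pads; the fingertips stand 19 mm ahead of it and the grasp point (between the pads) is the TCP; z points along the fingers, y is the line along which they close (so a half turn about z gives the same grasp; the last joint's range is limited). The gripper opens to 92 mm and grips with 3 to 60 N. Pads are 20 mm wide; open, the fingers measure 128 mm over their backs; the gripper's body (75 mm by 189 mm) begins 69 mm behind the grasp point.
Start: joints at [1.135, 0.468, -0.012, 1.603, 0.006, 1.071, -0.056], TCP at [0.249, -0.601, 0.234] pointing down, gripper open.
Joint ranges: [-2.53, 2.53], [-0.31, 2.02], [-1.57, 1.55], [0.28, 2.44], [-1.29, 4.43], [0.15, 1.84], [-2.92, 2.92]. Speed limits (rad/s): [2.57, 2.57, 3.14, 3.14, 3.14, 3.14, 3.14].

## Interface

Orientations are given as a rotation vector (axis times angle).
In Python, from bench import env, cams gives the robot as it stands. The module is installed in compiled form; this text tells all that it offers.
- The arm moves only by the shell command python3 -m pendant 'ROWS' [FORCE]. ROWS is text: rows parted by semicolons, each of 7 numbers parted by spaces: the gripper's target within -1 to 1 (fully open at 1, half-way at 0, shut at -1), then the shift along the world's x, y, z in mm, then the turn, a rotation vector about the world's x, y, z in degrees. A call has 1 to 8 rows; each row shifts and turns the commanded pose from where the row before left it; what a row does not reach is not made up. A row lasts 1/12 s, in which the tool goes at most 41.7 mm and 7.16 degrees, less where a joint would pass 70% of its speed; a pose out of reach is approached as far as the arm can. A call with a gripper value outside its range is refused whole. The fingers move at their own pace and stop on an object; FORCE is the grip in N (left out, the last holds). Time passes only in rows, so rows that do not move let the fingers close. It gives the time, the measured TCP pose, the force, the opening and the grip force at its end, in the units of the state.
- env.sense(): the state, without advancing time (a new reading comes with each control period).
- cams.snapshot(name): name is "side" or "top" or "wrist"; returns the picture (384x512x3 uint8, red, green, blue); there is no depth.
- cams.camera_info(name): a dict with "intrinsics" (3x3 intrinsics, pixels), "R" (3x3) and "t" (3): a world point X has camera coordinates R X + t. Camera axes: x right, y down, z forward; pixel columns grow to the right and rows downward; lengths in m; the calibration is good to about 2 mm. The wrist camera is an equidistant fisheye: a pixel r from the principal point sees the ray r / f radians off the axis. A picture is of the moment at which its call begins: read the wrist's pose just before it. camera_info takes no time and is no camera call; for the wrist camera it gives the pose at the moment of the call.
- env.close_job(): hands the job in; it is judged then, once.
The state is a dict: "clock": time; "joint_positions": joint angles; "joint_vel": joint speeds; "effort": joint torques, N m; "tcp_pos": TCP position; "ee_rot": TCP orientation; "ft_force": force on the tool from outside, world axes, zero at the start; "moment": the same for the moment, N m; "width": finger opening in m; "finger_force": force on a finger pad.
Only numpy, scipy, OpenCV 4.12 (cv2) and the standard library are available. Lean on these libraries where they do the work, as an engineer would, in place of code of your own. Each camera call takes 0.05 s, during which the arm holds its last target. There are 200 camera calls.

## Working session

There is one attempt and no reset: what is moved stays moved. The work goes in short steps, Python scripts to look and compute and a shell command to move; the robot and the scene stay as the last step left them, time stands still between calls to the robot, and variables do not carry over. Pictures are saved under pics/ and viewed, at most 10 in all, crops included, and the job is handed in when it is done.

```bash
mkdir -p pics; cat > h.py <<'E'
import numpy as np, cv2
from bench import env, cams
def snap(n,f):
    p=cams.snapshot(n); cv2.imwrite('pics/'+f,p[:,:,::-1]); return p
E
python3 - <<'E'
from h import *
a=snap('side','s0.png');b=snap('top','t0.png')
cv2.imwrite('pics/st0.png',np.vstack([a,b])[:,:,::-1][:, :])
for n in('side','top'):
    c=cams.camera_info(n);print(n,np.round(c['intrinsics'],1).tolist(),np.round(c['R'],3).tolist(),np.round(-c['R'].T@c['t'],3))
s=env.sense();print(s['clock'],s['tcp_pos'],s['ee_rot'],s['width'])
E
```

```text
side [[475.4, 0.0, 253.1], [0.0, 475.4, 193.7], [0.0, 0.0, 1.0]] [[-0.811, -0.585, 0.005], [-0.435, 0.597, -0.674], [0.391, -0.549, -0.739]] [0.132 0.591 0.971]
top [[392.8, 0.0, 256.9], [0.0, 392.8, 188.8], [0.0, 0.0, 1.0]] [[-0.005, -1.0, -0.002], [-0.989, 0.006, -0.147], [0.147, 0.001, -0.989]] [ 0.438 -0.022  0.973]
0.1 [ 0.24855807 -0.60008321  0.23274506] [-3.07975514e+00 -6.12615223e-01  6.50184051e-04] 0.0919427383555995
```

View pics/s0.png

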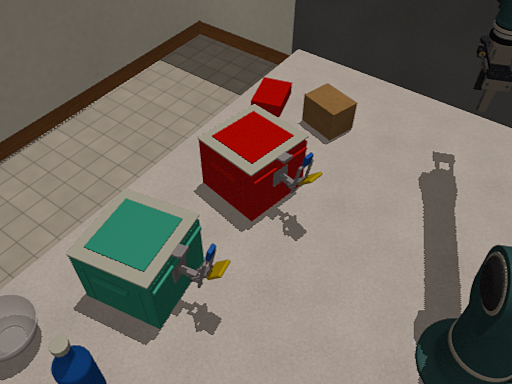

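View pics/t0.png

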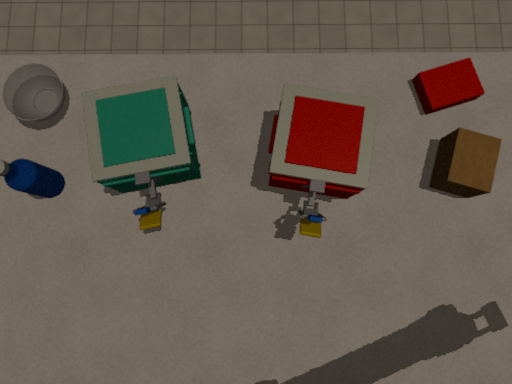

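The side view shows the red tub's tab near (308,158) and its pad near (312,178). In the top view they are near (315,219) and (311,229). The teal latch is at x-pixel 150 in the top view, so the two are well separated.

```bash
cat >> h.py <<'E'
def ray(n,px):
    c=cams.camera_info(n);K=c['intrinsics'];R=np.array(c['R'])
    d=R.T@np.linalg.solve(K,[px[0],px[1],1.]);return -R.T@np.array(c['t']),d/np.linalg.norm(d)
def plane(n,px,z):
    o,d=ray(n,px);return o+d*(z-o[2])/d[2]
def tri(p,q,a='side',b='top'):
    o1,d1=ray(a,p);o2,d2=ray(b,q);A=np.c_[d1,-d2];s=np.linalg.lstsq(A,o2-o1,rcond=None)[0]
    x,y=o1+s[0]*d1,o2+s[1]*d2;return (x+y)/2,np.linalg.norm(x-y)
H={'blue':((100,130,60),(130,255,255)),'yel':((20,150,80),(33,255,255))}
def blobs(img,col,roi):
    h=cv2.cvtColor(img,cv2.COLOR_RGB2HSV);m=cv2.inRange(h,*H[col]);x0,y0,x1,y1=roi
    k=np.zeros_like(m);k[y0:y1,x0:x1]=m[y0:y1,x0:x1];M=cv2.moments(k,True)
    pts=cv2.findNonZero(k);return (M['m10']/M['m00'],M['m01']/M['m00']),M['m00'],k
E
python3 - <<'E'
from h import *
a=cv2.imread('pics/s0.png')[:,:,::-1].copy();b=cv2.imread('pics/t0.png')[:,:,::-1].copy()
for nm,rs,rt in(('red',(285,140,335,200),(290,200,335,245)),('teal',(195,235,240,290),(125,195,170,240))):
    for c in H:
        p,n1,_=blobs(a,c,rs);q,n2,k=blobs(b,c,rt);print(nm,c,np.round(p,1),n1,np.round(q,1),n2,*tri(p,q),cv2.minAreaRect(cv2.findNonZero(k)))
# lid from the top view: white rim incl. inner panel
h=cv2.cvtColor(b,cv2.COLOR_RGB2HSV);roi=np.zeros(h.shape[:2],np.uint8);roi[75:200,262:388]=255
red=cv2.inRange(h,(0,150,190),(8,255,255))|cv2.inRange(h,(172,150,190),(180,255,255))
red&=roi
cs=max(cv2.findContours(red,0,2)[0],key=cv2.contourArea)
P=np.array([plane('top',x,.168)[:2] for x in cs[:,0].astype(float)],np.float32)
print('lid panel',cv2.contourArea(cs),cv2.minAreaRect(P*1000))
print('rim hsv',h[95,330],h[100,395],h[150,375])
v=np.hstack([cv2.resize(a[130:210,260:350],None,fx=4,fy=4,interpolation=2),cv2.resize(b[165:245,275:365],None,fx=4,fy=4,interpolation=2)])
cv2.imwrite('pics/z0.png',v[:,:,::-1])
E
```

```text
red blue [307.1 159.5] 78.0 [315.3 218.6] 58.0 [ 0.49353147 -0.13326184  0.21227751] 0.0032770882054340747 ((315.5, 218.5), (5.0, 11.0), 90.0)
red yel [311.3 177.7] 110.0 [311.  229.3] 252.0 [ 0.47519968 -0.13056654  0.1654792 ] 0.0035697074649497533 ((310.0, 229.5), (13.0, 20.0), 90.0)
teal blue [209.8 251.8] 81.0 [140.4 211.1] 58.0 [0.50858738 0.20373896 0.2178447 ] 0.0012100823668013928 ((140.42308044433594, 211.11537170410156), (4.706787586212158, 11.7669677734375), 78.69007110595703)
teal yel [218.3 269. ] 233.0 [150.2 220.5] 272.0 [0.49433246 0.19891705 0.16503173] 0.0019343907073497012 ((150.525146484375, 220.98963928222656), (13.870171546936035, 25.890987396240234), 67.61986541748047)Traceback (most recent call last):
  File "<stdin>", line 10, in <module>
ValueError: max() iterable argument is empty
```

```bash
python3 - <<'E'
from h import *
a=cv2.imread('pics/s0.png')[:,:,::-1].copy();b=cv2.imread('pics/t0.png')[:,:,::-1].copy()
h=cv2.cvtColor(b,cv2.COLOR_RGB2HSV)
print(h[130,325],h[95,330],h[150,395],h[185,316],h[185,300])
roi=np.zeros(h.shape[:2],np.uint8);roi[75:175,280:375]=255
red=(((h[:,:,0]<10)|(h[:,:,0]>170))&(h[:,:,1]>150)).astype(np.uint8)*255&roi
cs=max(cv2.findContours(red,0,2)[0],key=cv2.contourArea)
# keep the panel
for z in(.164,):
    P=np.array([plane('top',x,z)[:2] for x in cs[:,0].astype(float)],np.float32);print(cv2.boundingRect(cs),cv2.contourArea(cs),cv2.minAreaRect(P*1000))
v=np.hstack([cv2.resize(a[130:210,260:350],None,fx=4,fy=4,interpolation=2),cv2.resize(b[165:245,275:365],None,fx=4,fy=4,interpolation=2)])
cv2.imwrite('pics/z0.png',v[:,:,::-1])
E
```

```text
[  2 253 116] [ 24  47 109] [ 17  45 114] [15 34 90] [  1 255  37]
(285, 96, 79, 78) 4663.0 ((675.26220703125, -166.01889038085938), (151.1035919189453, 149.07369995117188), 79.86590576171875)
```

View pics/z0.png

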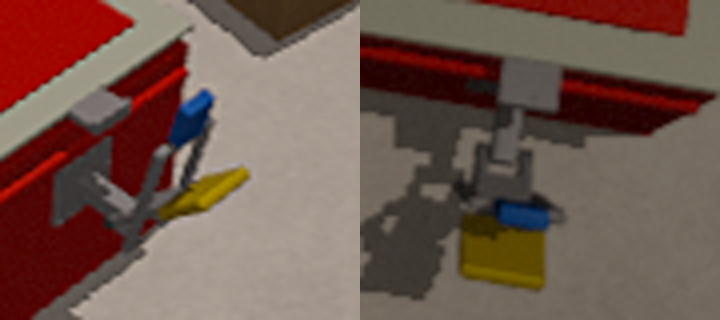

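The lid fit puts the red tub's centre at about (0.675, -0.166) with a yaw of about -10°. This predicts the tab at (0.491, -0.1335) and the pad at (0.476, -0.131), both within 3 mm of the triangulated points. I'll close the fingers and bring them behind the tab.

```bash
python3 -m pendant '-1 15 38 0 0 0 -6.5;-1 15 38 0 0 0 -6.5;-1 15 38 0 0 0 -6.5;-1 15 38 0 0 0 -6.5;-1 15 38 0 0 0 -6.5;-1 15 38 0 0 0 0;-1 15 38 0 0 0 0;-1 15 38 0 0 0 0' 20; python3 -m pendant '-1 12 35 -2 0 0 0;-1 12 35 -2 0 0 0;-1 12 35 -2 0 0 0;-1 12 35 -2 0 0 0;-1 12 35 -2 0 0 0;-1 0 0 0 0 0 0;-1 0 0 0 0 0 0'
python3 - <<'E'
from h import *
from scipy.spatial.transform import Rotation as Ro
s=env.sense();print(s['clock'],s['tcp_pos'],s['width'],Ro.from_rotvec(s['ee_rot']).as_matrix().round(3).tolist(),s['ft_force'])
C=np.array([.675,-.166]);ex=np.array([.985,-.174]);ey=np.array([.174,.985])
d=s['tcp_pos'][:2]-C;print(d@ex,d@ey)
a=snap('side','s1.png');b=snap('top','t1.png')
v=np.hstack([cv2.resize(a[90:210,240:360],None,fx=3,fy=3,interpolation=2),cv2.resize(b[140:260,255:375],None,fx=3,fy=3,interpolation=2)])
cv2.imwrite('pics/z1.png',v[:,:,::-1])
E
```

```text
clock: 0.77
tcp_pos: [0.3689, -0.2944, 0.2335]
ee_rot: [3.13, -0.274, -0.0]
ft_force: [0.8, -0.8, -0.6]
width: 0.0406
finger_force: 0.0
clock: 1.35
tcp_pos: [0.429, -0.1197, 0.2234]
ee_rot: [-3.13, 0.266, 0.001]
ft_force: [-0.1, -0.7, 0.8]
width: 0.0005
finger_force: 0.0
1.35 [ 0.42896592 -0.11972914  0.22335987] 0.00045747568509421323 [[0.986, -0.169, -0.001], [-0.169, -0.986, 0.0], [-0.001, -0.0, -1.0]] [-0.11102437 -0.68892741  0.84965488]
-0.2503946940749407 0.0027668696227373273
```

View pics/z1.png

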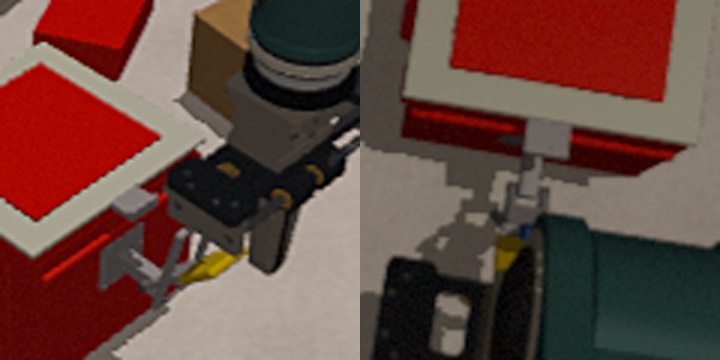

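The fingers stand robot-side of the pad, with the tab between them and the keeper. I'll push along the tub's x axis.

```bash
python3 -m pendant '-1 12 -3 0 0 0 0;-1 12 -3 0 0 0 0;-1 12 -3 0 0 0 0;-1 6 -2 0 0 0 0;-1 5 -1 0 0 0 0;-1 5 -1 0 0 0 0;-1 5 -1 0 0 0 0;-1 5 -1 0 0 0 0'; python3 -m pendant '-1 5 -1 0 0 0 0;-1 5 -1 0 0 0 0;-1 5 -1 0 0 0 0;-1 5 -1 0 0 0 0;-1 5 -1 0 0 0 0;-1 5 -1 0 0 0 0;-1 0 0 0 0 0 0;-1 0 0 0 0 0 0'
python3 - <<'E'
from h import *
s=env.sense()
C=np.array([.675,-.166]);ex=np.array([.985,-.174]);ey=np.array([.174,.985])
d=s['tcp_pos'][:2]-C;print(s['clock'],d@ex,d@ey)
a=snap('side','s2.png');b=snap('top','t2.png')
for n,i,r in(('side',a,(260,110,340,200)),('top',b,(290,150,345,245))):
    try:print(n,blobs(i,'blue',r)[:2])
    except Exception as e:print(e)
v=np.hstack([cv2.resize(a[90:210,240:360],None,fx=3,fy=3,interpolation=2),cv2.resize(b[140:260,255:375],None,fx=3,fy=3,interpolation=2)])
cv2.imwrite('pics/z2.png',v[:,:,::-1])
E
```

```text
clock: 2.12
tcp_pos: [0.4908, -0.1368, 0.2236]
ee_rot: [3.129, -0.275, -0.001]
ft_force: [-0.6, 0.1, 0.1]
width: 0.0008
finger_force: 0.0
clock: 2.78
tcp_pos: [0.5209, -0.1425, 0.2234]
ee_rot: [-3.13, 0.273, 0.001]
ft_force: [0.1, -0.2, 0.5]
width: 0.0005
finger_force: 0.0
2.7833 -0.15590621792947768 -0.0036248192339428643
side ((278.66129032258067, 149.8548387096774), 62.0)
float division by zero
```

View pics/z2.png

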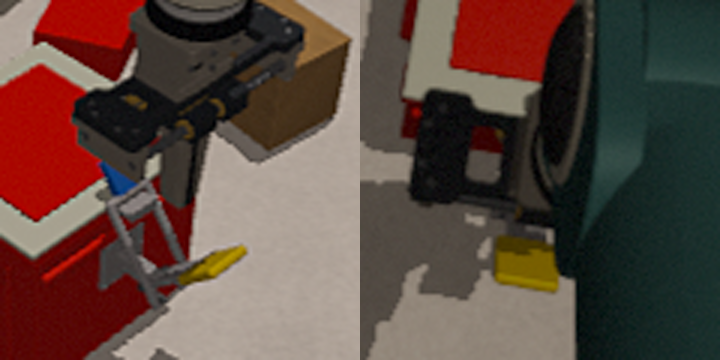

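The side view shows the hook swung over, with the tab now lying towards the lid. I'll retreat and check that the bar is behind the lip.

```bash
python3 -m pendant '-1 -38 7 5 0 0 0;-1 -38 7 5 0 0 0;-1 -38 7 5 0 0 0;-1 -38 7 5 0 0 0;-1 -30 5 0 0 0 0;-1 0 0 0 0 0 0'
python3 - <<'E'
from h import *
a=snap('side','s3.png');b=snap('top','t3.png')
p,n,_=blobs(a,'blue',(260,110,340,200));q,m,_=blobs(b,'blue',(290,150,345,245))
C=np.array([.675,-.166]);ex=np.array([.985,-.174]);ey=np.array([.174,.985])
X,e=tri(p,q);d=X[:2]-C;print(p,n,q,m,X,e,'tub',d@ex,d@ey)
p,n,_=blobs(a,'yel',(285,140,335,200));q,m,_=blobs(b,'yel',(290,200,335,245))
X,e=tri(p,q);d=X[:2]-C;print(n,m,X,e,'tub',d@ex,d@ey)
v=np.hstack([cv2.resize(a[120:200,255:335],None,fx=5,fy=5,interpolation=2),cv2.resize(b[165:245,275:355],None,fx=5,fy=5,interpolation=2)])
cv2.imwrite('pics/z3.png',v[:,:,::-1])
E
```

```text
clock: 3.38
tcp_pos: [0.3333, -0.1088, 0.2432]
ee_rot: [3.128, -0.275, -0.004]
ft_force: [-0.1, 0.2, 0.5]
width: 0.0004
finger_force: 0.0
(279.0373831775701, 147.71028037383178) 107.0 (319.9657534246575, 175.35616438356163) 146.0 [ 0.58165846 -0.14862298  0.19075139] 0.0013592970121704107 tub -0.09496501708491417 0.0008749347090949288
127.0 326.0 [ 0.47829577 -0.12975589  0.16320658] 0.0018034033594158572 tub -0.20006014005267386 0.0014739124849233723
```

View pics/z3.png

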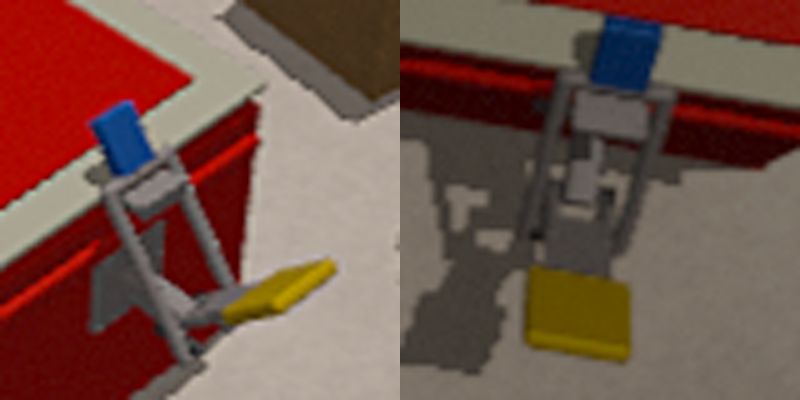

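The tab now measures tub x -95, z 191 and the bar sits behind the lip, with the arms either side of the keeper. Next I'll press the lever at tub x of about -203.

```bash
python3 -m pendant '-1 36 -6 0 0 0 0;-1 36 -6 0 0 0 0;-1 36 -5 0 0 0 0;-1 34 -5 0 0 0 0;-1 0 0 0 0 0 0;-1 0 0 -20 0 0 0;-1 0 0 -18 0 0 0;-1 0 0 -5 0 0 0'; python3 -m pendant '-1 0 0 -8 0 0 0;-1 0 0 -10 0 0 0;-1 0 0 -10 0 0 0;-1 0 0 -10 0 0 0;-1 0 0 -10 0 0 0;-1 0 0 -10 0 0 0;-1 0 0 -10 0 0 0;-1 0 0 0 0 0 0'
```

```text
clock: 4.15
tcp_pos: [0.4799, -0.1311, 0.1977]
ee_rot: [-3.129, 0.273, 0.007]
ft_force: [-0.3, 0.1, 1.0]
width: 0.0004
finger_force: 0.4
clock: 4.82
tcp_pos: [0.4796, -0.1313, 0.1304]
ee_rot: [-3.129, 0.274, 0.005]
ft_force: [0.0, 0.5, 0.4]
width: 0.0004
finger_force: 0.0
```

```bash
python3 -m pendant '-1 -1 0 -8 0 0 0;-1 -1 0 -8 0 0 0;-1 -1 0 -8 0 0 0;-1 -1 0 -6 0 0 0;-1 0 0 -5 0 0 0;-1 0 0 0 0 0 0'; python3 -m pendant '-1 0 0 -4 0 0 0;-1 0 0 -3 0 0 0;-1 0 0 0 0 0 0'
```

```text
clock: 5.32
tcp_pos: [0.4757, -0.1314, 0.0963]
ee_rot: [-3.129, 0.274, 0.004]
ft_force: [0.4, 0.2, 0.4]
width: 0.0004
finger_force: 0.0
clock: 5.57
tcp_pos: [0.4765, -0.1314, 0.0901]
ee_rot: [-3.13, 0.274, 0.001]
ft_force: [-0.3, -0.8, -0.8]
width: 0.0
finger_force: 0.0
```

```bash
python3 -m pendant '-1 0 0 -3 0 0 0;-1 0 0 -3 0 0 0;-1 0 0 0 0 0 0'; python3 -m pendant '-1 0 0 -2 0 0 0;-1 0 0 -2 0 0 0;-1 0 0 0 0 0 0'
```

```text
clock: 5.82
tcp_pos: [0.4778, -0.1317, 0.0872]
ee_rot: [3.129, -0.274, 0.002]
ft_force: [-8.2, 0.5, 26.1]
width: 0.0001
finger_force: 12.4
clock: 6.07
tcp_pos: [0.4782, -0.1318, 0.0864]
ee_rot: [3.128, -0.273, 0.004]
ft_force: [-16.7, 3.3, 56.5]
width: 0.0005
finger_force: 27.2
```

Force rises at a fingertip height of about 67 mm, where the hard stop was expected. I'll lift off, back away and look.

```bash
python3 -m pendant '-1 0 0 10 0 0 0;-1 0 0 35 0 0 0;-1 0 0 40 0 0 0;-1 0 0 40 0 0 0;-1 -38 7 10 0 0 0;-1 -38 7 0 0 0 0;-1 -38 7 0 0 0 0;-1 -38 7 0 0 0 0'; python3 -m pendant '-1 0 0 0 0 0 0;-1 0 0 0 0 0 0'
python3 - <<'E'
from h import *
a=snap('side','s4.png');b=snap('top','t4.png')
C=np.array([.675,-.166]);ex=np.array([.985,-.174]);ey=np.array([.174,.985])
for c in H:
    p,n,_=blobs(a,c,(260,110,345,220));q,m,_=blobs(b,c,(290,150,345,255))
    X,e=tri(p,q);d=X[:2]-C;print(c,n,m,X,e,'tub',d@ex,d@ey)
v=np.hstack([cv2.resize(a[130:220,255:345],None,fx=4,fy=4,interpolation=2),cv2.resize(b[165:255,275:365],None,fx=4,fy=4,interpolation=2)])
cv2.imwrite('pics/z4.png',v[:,:,::-1])
E
```

```text
clock: 6.73
tcp_pos: [0.3232, -0.1032, 0.2157]
ee_rot: [3.129, -0.274, 0.001]
ft_force: [0.5, -0.2, 0.7]
width: 0.0001
finger_force: 0.0
clock: 6.9
tcp_pos: [0.3236, -0.1036, 0.216]
ee_rot: [3.128, -0.275, 0.002]
ft_force: [0.5, -0.3, -0.8]
width: 0.0004
finger_force: 0.0
blue 104.0 47.0 [ 0.57422834 -0.15027095  0.18261088] 0.0030149813340417807 tub -0.10199694016734964 -0.002041155131606932
yel 239.0 276.0 [ 0.47256645 -0.12818095  0.05259155] 0.0018961111520836964 tub -0.20597756267436734 0.002028323433162805
```

View pics/z4.png

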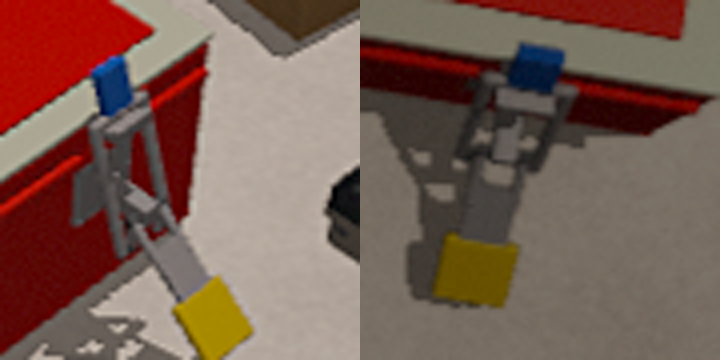

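The pad is at tub (-206, 53) against an expected (-208, 54), so the lever is fully down. The bar is still behind the lip and the lid is pulled down, so I'll hand in.

```bash
python3 -c "
from bench import env
print(env.close_job())"
```

```text
the job is handed in; nothing more can be done
None
```

The red tub's lid is fastened: the hook's bar is behind the keeper's lip and the lever is fully down on its stop; the teal latch was not touched, and the job was handed in at about 7 s.

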